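# Let the slim tin out of the tin dispenser

### The job

The two-lane tin dispenser on the worktop holds one tin in each lane, each behind its own gate on a rocking lever. With the fingertips press down the pad of the lever over the lane with the slim tin (the narrower and longer of the two), hold it down until that tin has rolled out under the lifted gate to the front stop, then let the lever come back up. Do not touch the tins, leave the other lever alone so that the wide tin stays behind its closed gate, and see that the other things on the worktop stay where they are.

Things in the scene. Friction and masses are not known exactly. Their poses are not given: they have to be found in the camera images.
- rack: aluminium tin dispenser, fixed, 250 mm long (its x), 200 wide (y); origin on the worktop, z up. Two lanes slope down 12 degrees to its -x: lane a centred at y = +48 mm, lane b at y = -48, 92 wide, rails 25 high. Closed gates at x = -100, front stop (49 high) at x = -210, back wall at x = +40. Posts 146 high at x = +20, y = -96, 0, +96 carry the lever axle.
- lever_a (a joint): rocking lever over lane a, rad: 0 = at rest, gate closed; grows as its pad is pressed; 0.52 = hard stop, gate fully up. Axle along the rack's y at x = +20 mm, 140 mm up; gate 120 mm to its -x side, pad 85 mm to its +x side. Springs back; 3 N on the pad starts it, 6 N reaches the stop. The slim tin passes under the gate above about 0.35, the wide one above about 0.45.
- lever_b (a joint): the same for the lever over lane b (rack y = -48 mm)
- lever_a_pad (a point): centre of the top face of lever a's grey press pad, 40 (x) by 44 (y) mm, 8 thick; at rest at rack x = +105 mm, y = +48, 147 above the worktop, free space below. Pressed to the stop it sinks about 43 mm, moves about 8 mm to the rack's -x and tilts with the lever. Its axes are the rack's while at rest
- lever_b_pad (a point): the same for lever b, at rack x = +105 mm, y = -48 mm
- tin_slim_mid (a point): centre of the slim tin, 57 mm across and 72 mm long, lying across one of the lanes (which one varies) behind the closed gate at rack x about -66 mm; its z runs along its axis. Rolled out against the front stop it lies at rack x about -178 mm.
- tin_wide_mid (a point): centre of the wide tin, 75 mm across and 58 mm long, lying across the other lane behind its gate at rack x about -58 mm; its z runs along its axis
- bin_rim (a point): centre of the mouth of the tall waste bin that always stands fixed in the middle of the worktop: rim 335 mm high, about 330 mm across; keep arm and gripper clear of it. To its rear right hangs a wall cabinet, from 0.7 m above the worktop
- garlic: bystander: garlic bulb, 60 mm, origin at its underside, stands beyond the pad end of the rack
- jar_g: bystander: small glass jar with a yellow lid, 66 mm across, 90 mm high, origin at its underside
- pepper: bystander: glass shaker with a grey top, 44 mm across, 90 mm high, origin at its underside
- bowl: bystander: white bowl, 130 mm across, 63 mm high, origin at its underside
- spread: bystander: jar with a dark lid, 77 mm across, 102 mm high, origin at its underside

How it is judged:
By the outcome, as a careful person would: the job done as asked, in the order asked, and still so for the second after the job is handed in, with the robot touching nothing.
It also fails if it takes over 37 s, if anything falls off the work surface, if the arm or the gripper's body presses on something with over 40 N, if the wrist force passes 120 N, or if a joint passes its speed limit or range.

### The arm

A 7-joint arm with a two-finger parallel gripper is mounted at the origin on a cart in front of the work surface, level with it; the furniture and walls round the work are solid. World frame = base frame: x ahead of the robot, y to its left, z up, the work surface at z = 0. Lengths are in mm, angles in rad, forces in N, time in s.
With the tool pointing down it reaches from about 400 to 875 mm from the base axis. Payload 6.5 kg.
Tool frame: the origin (TCP) lies at the very end of the fingers, on their centre line; the grasp point (between the pads) lies 19 mm behind it (env.grip_point_offset is the distance from the TCP to the grasp point, in mm); y points along the fingers, z is the direction in which the jaws open and shut, and the axes are right-handed (so a half turn about y gives the same grasp; the last joint's range is limited). The gripper opens to 85 mm and grips with 20 to 120 N. Pads are 22 mm wide; open, the fingers measure 114 mm over their backs; the gripper's body (76 mm by 85 mm) begins 54 mm behind the grasp point. The pads swing forward as they close: fully open they stand 13 mm farther back than shut.
Start: joints at [1.263, 0.536, -0.004, 1.538, 0.003, 1.067, -0.071], TCP at [155.639, -631.084, 231.29] pointing down, gripper open.
Joint ranges: [-2.7, 2.7], [-0.37, 2.16], [-1.27, 1.26], [0.24, 2.4], [-1.31, 4.45], [0.19, 1.91], [-2.76, 2.76]. Speed limits (rad/s): [2.39, 2.39, 3.14, 3.14, 3.14, 3.14, 3.14].

### API

Orientations are given as [roll, pitch, yaw] about the fixed x, y, z axes, in that order (R = Rz(yaw) Ry(pitch) Rx(roll)).
In Python, from workcell import env gives the robot as it stands. The module is installed in compiled form; this text tells all that it offers.
- The arm moves only by the shell command python3 -m inch 'ROWS' [FORCE]. ROWS is JSON, a list that holds one entry, the list of rows, each a list of 5 numbers: the finger opening in m, from 0 to 0.0854, then the shift along the tool's x, y, z in m, then the turn about the tool's y in degrees. A call has 1 to 10 rows; each row is the pose to reach, as a shift and turn from the pose commanded when the call began, along the tool's axes at that moment; what a row does not reach only later rows make up. A row lasts 1/10 s, in which the tool goes at most 50 mm and 8.59 degrees, less where a joint would pass 70% of its speed; a pose out of reach is approached as far as the arm can. A call with a gripper value outside its range is refused whole. The fingers move at their own pace and stop on an object; FORCE is the grip in N (left out, the last holds). Time passes only in rows, so rows that repeat a pose let the fingers close. It gives the time, the measured TCP pose, the force and the opening at its end, in the units of the state.
- env.read_state(): the state, without advancing time (a new reading comes with each control period).
- env.snapshot(name): name is "scene" or "top" or "wrist"; returns a dict with "frame" (420x560x3 uint8, blue, green, red), "fov_y" (degrees; the focal length in pixels is half the picture's height over the tangent of half this angle, whatever the lens; pixels are square), "cx", "cy" (the principal point, pixels), "extrinsics" (4x4, takes a point from world to camera coordinates). Camera axes: x right, y down, z forward; pixel columns grow to the right and rows downward; lengths in mm; the calibration is good to about 2 mm. A picture is of the moment at which its call begins. There is no depth.
- env.hand_in(): hands the job in, once; it reports no verdict.
Trained networks look in the newest picture that a camera, given by its name, has taken for a name from the list of things; names that differ only in an ending like _2 or _b are one class to them, and where a whole thing is asked for, a point or a joint stands for the part that bears it (a point fixed in the world has none). Each returns a list of dicts, best first, with "confidence" (0 to 1); they miss things now and then, are a little off and sometimes report something else, mostly with a low value. They report only what shows in the picture. A call takes as long as a camera call.
- env.recognise(thing, camera): "pixel" ([column, row] in pixels, amid what is visible of it).
- env.outline_of(thing, camera): "pixels" (420x560 bool, what is visible of it) and "pixel" ([column, row] in pixels, amid what is visible of it).
The state is a dict: "t": time; "joint_pos": joint angles; "qd": joint speeds; "joint_efforts": joint torques, N m; "tcp_pos": TCP position; "eef_rot": TCP orientation; "force": force on the tool from outside, world axes, zero at the start; "moment": the same for the moment, N m; "opening": finger opening in mm.
Only numpy, scipy, OpenCV 4.12 (cv2) and the standard library are available. Lean on these libraries where they do the work, as an engineer would, in place of code of your own. Each camera call takes 0.05 s, during which the arm holds its last target. There are 200 camera calls.

## Working session

There is one attempt and no reset: what is moved stays moved. The work goes in short steps, Python scripts to look and compute and a shell command to move; the robot and the scene stay as the last step left them, time stands still between calls to the robot, and variables do not carry over. Pictures are saved under pics/ and viewed, about 8 in all and at most 12, crops included, and the job is handed in when it is done.

```bash
mkdir -p pics; cat > h.py <<'E'
import numpy as np, cv2
from workcell import env
def cam(n):
    s=env.snapshot(n); f=s["frame"].shape[0]/2/np.tan(np.radians(s["fov_y"])/2)
    return s,f
def ray(s,f,p):
    E=np.array(s["extrinsics"]);R=E[:3,:3];t=E[:3,3]
    d=R.T@np.array([(p[0]-s["cx"])/f,(p[1]-s["cy"])/f,1]);return -R.T@t,d
def atz(s,f,p,z):
    o,d=ray(s,f,p);return o+d*(z-o[2])/d[2]
def proj(s,f,P):
    E=np.array(s["extrinsics"]);c=(E[:3,:3]@np.atleast_2d(P).T).T+E[:3,3]
    return c[:,:2]/c[:,2:]*f+[s["cx"],s["cy"]]
E
python3 - <<'E'
from h import *
for n in("scene","top"):
    s,f=cam(n);cv2.imwrite(f"pics/{n}0.png",s["frame"])
    E=np.array(s["extrinsics"]);print(n,f,(-E[:3,:3].T@E[:3,3]).round())
    for t,z in(("rack",60),("lever_a_pad",147),("tin_slim_mid",60),("tin_wide_mid",60),("bin_rim",335),("garlic",30),("jar_g",45),("pepper",45),("bowl",30),("spread",50)):
        for r in env.recognise(t,n)[:3]: print(t,round(r["confidence"],2),np.round(r["pixel"]),atz(s,f,r["pixel"],z).round())
st=env.read_state();print(st)
E
```

```text
scene 474.8504148381662 [-110. 1093.  858.]
rack 0.93 [210. 357.] [451. 548.  60.]
rack 0.51 [229. 326.] [479. 449.  60.]
lever_a_pad 0.56 [195. 308.] [512. 517. 147.]
lever_a_pad 0.45 [227. 326.] [417. 523. 147.]
lever_a_pad 0.28 [341. 205.] [463. -91. 147.]
tin_slim_mid 0.81 [234. 344.] [430. 486.  60.]
tin_wide_mid 0.55 [200. 320.] [550. 471.  60.]Traceback (most recent call last):
  File "<stdin>", line 6, in <module>
ValueError: it knows: bowl, garlic, jar, lever, lever_a_pad, lever_b_pad, pepper, rack, spread, tin_slim_mid, tin_wide_mid
```

View pics/scene0.png

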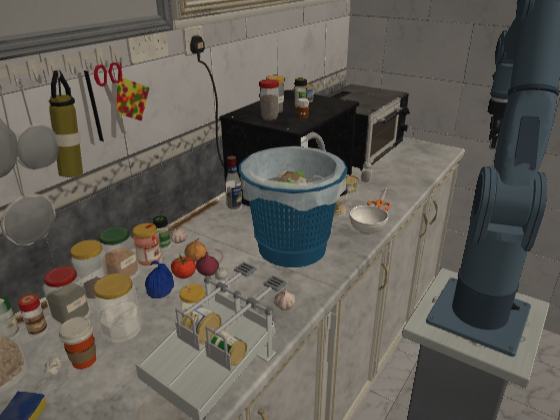

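The scene view shows the rack at about (210,340), with pads at (245,268) and (275,284) on the bin side. The tins are at (203,322) and (230,347), and the garlic is at (285,298). The bin stands between the arm and the rack.

```bash
python3 - <<'E'
from h import *
for n in("top","wrist"):
    s,f=cam(n);cv2.imwrite(f"pics/{n}0.png",s["frame"])
    E=np.array(s["extrinsics"]);print(n,f,(-E[:3,:3].T@E[:3,3]).round())
    if n=="wrist":break
    for t,z in(("rack",60),("lever_a_pad",147),("lever_b_pad",147),("tin_slim_mid",60),("tin_wide_mid",60),("garlic",30),("jar",45),("pepper",45),("bowl",30),("spread",50)):
        for r in env.recognise(t,n)[:3]: print(t,round(r["confidence"],2),np.round(r["pixel"]),atz(s,f,r["pixel"],z).round())
st=env.read_state();print({k:np.round(v,3) for k,v in st.items()})
E
```

```text
top 495.3992769475913 [ 342.  104. 1512.]
rack 0.75 [141. 239.] [490. 505.  60.]
lever_a_pad 0.7 [151. 224.] [522. 455. 147.]
lever_b_pad 0.85 [162. 262.] [417. 419. 147.]
tin_slim_mid 0.64 [138. 254.] [445. 513.  60.]
tin_wide_mid 0.65 [142. 228.] [522. 505.  60.]
garlic 0.77 [228. 250.] [457. 253.  30.]
garlic 0.64 [392. 260.] [ 424. -238.   30.]
jar 0.23 [143. 229.] [519. 504.  45.]
pepper 0.67 [211. 196.] [617. 303.  45.]
bowl 0.68 [391. 258.] [ 431. -234.   30.]
spread 0.95 [408. 208.] [ 579. -286.   50.]
wrist 357.901578997671 [ 234. -612.  374.]
{'t': np.float64(0.85), 'joint_pos': array([ 1.263,  0.536, -0.004,  1.538,  0.003,  1.067, -0.071]), 'qd': array([ 0.001,  0.001, -0.001,  0.001, -0.001, -0.001,  0.001]), 'joint_efforts': array([-0.0000e+00, -5.8330e+01,  1.0480e+00, -2.5943e+01,  1.3000e-02,
        2.0000e-03, -0.0000e+00]), 'tcp_pos': array([ 155.631, -631.092,  231.296]), 'eef_rot': array([-1.571, -0.   , -2.9  ]), 'force': array([ 0.204,  0.665, -0.687]), 'moment': array([-0.02 ,  0.022,  0.041]), 'opening': np.float64(85.213)}
```

View pics/top0.png

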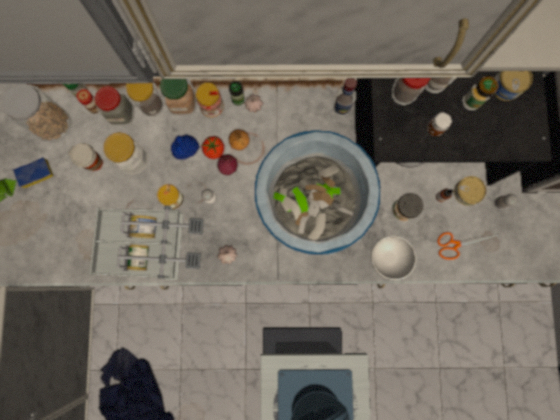

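The top view shows the bin at (318,190), pads at (196,226) and (193,260), tins at (145,229) and (139,254), and garlic at (228,253). Next I'll enlarge the rack to tell the tins apart.

```bash
python3 - <<'E'
from h import *
a=cv2.imread("pics/top0.png")[200:285,85:245];b=cv2.imread("pics/scene0.png")[250:410,130:310]
a=cv2.resize(a,None,fx=3.3,fy=3.3,interpolation=2);b=cv2.resize(b,None,fx=1.9,fy=1.9,interpolation=2)
o=np.zeros((a.shape[0]+b.shape[0],max(a.shape[1],b.shape[1]),3),np.uint8);o[:a.shape[0],:a.shape[1]]=a;o[a.shape[0]:,:b.shape[1]]=b
cv2.imwrite("pics/z.png",o);print(o.shape,a.shape)
s,f=cam("top")
for n,p,z in(("padU",(196,226),147),("padL",(193,260),147),("rim",(318,190),335)):print(n,atz(s,f,p,z).round())
E
```

```text
(584, 528, 3) (280, 528, 3)
padU [515. 330. 147.]
padL [421. 336. 147.]
rim [578.   5. 335.]
```

View pics/z.png

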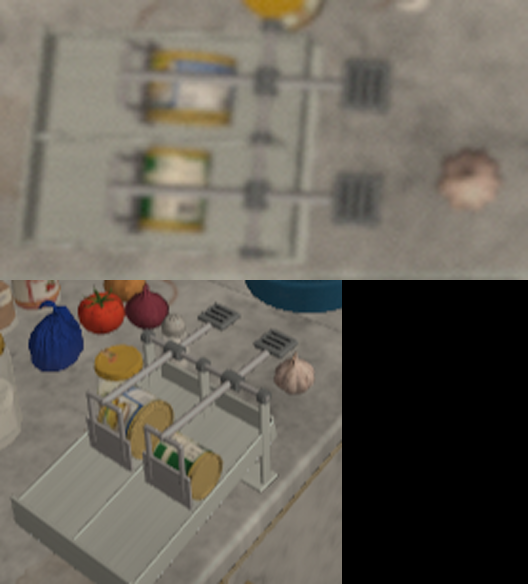

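In the crop, the upper (lane a) tin measures about 90 px across by 73 px long, so it is the wide one. The lower (lane b) tin is about 75 by 85 px, so it is the slim one, as the networks also say. The target is therefore pad b at about (421,336,147). I'll raise the arm, pass over the bin edge at z≈470 and approach from above.

```bash
python3 -m inch '[[[0,0,-0.05,0,0],[0,0,-0.1,0,0],[0,0,-0.15,0,0],[0,0,-0.2,0,0],[0,0,-0.24,0,0],[0,0,-0.24,0,0]]]'
python3 -m inch '[[[0,-0.04,0,-0.03,0],[0,-0.08,0,-0.06,0],[0,-0.12,0,-0.09,0],[0,-0.16,0,-0.12,0],[0,-0.2,0,-0.15,0],[0,-0.24,0,-0.18,0],[0,-0.28,0,-0.21,0],[0,-0.32,0,-0.24,0],[0,-0.36,0,-0.265,0],[0,-0.37,0,-0.27,0]]]'
```

```text
t: 1.5
tcp_pos: [156.1, -632.9, 478.5]
eef_rot: [-1.559, 0.001, -2.9]
force: [-0.6, -0.2, -0.1]
opening: 0.1
t: 2.5
tcp_pos: [453.6, -274.4, 470.7]
eef_rot: [-1.573, 0.002, -2.891]
force: [-0.3, -0.7, 0.6]
opening: 0.2
```

```bash
python3 -m inch '[[[0,-0.012,0,-0.048,0],[0,-0.024,0,-0.096,0],[0,-0.036,0,-0.144,0],[0,-0.048,0,-0.192,0],[0,-0.06,0,-0.24,0],[0,-0.072,0,-0.288,0],[0,-0.084,0,-0.336,0],[0,-0.096,0,-0.384,0],[0,-0.108,0,-0.432,0],[0,-0.12,0,-0.48,0]]]'
python3 -c "
from h import *
print(env.read_state()['joint_pos'])"
```

```text
t: 3.5
tcp_pos: [451.6, 215.5, 471.0]
eef_rot: [-1.57, 0.0, -2.901]
force: [1.4, -0.2, 0.8]
opening: -0.1
[ 0.08432173  0.16733994 -0.71699542  1.52813192  0.11072585  1.48745733
 -1.9653763 ]
```

```bash
python3 -m inch '[[[0,0,0,-0.04,0],[0,0.0,0,-0.08,0],[0,0.003,0.03,-0.12,0],[0,0.003,0.08,-0.12,0],[0,0.003,0.13,-0.12,0],[0,0.003,0.16,-0.12,0],[0,0.003,0.16,-0.12,0]]]'
python3 - <<'E'
from h import *
st=env.read_state();print(st["tcp_pos"],st["joint_pos"].round(2))
o=[]
for n in("wrist","top","scene"):
    s,f=cam(n);cv2.imwrite(f"pics/{n}1.png",s["frame"])
    for t,z in(("lever_a_pad",147),("lever_b_pad",147)):
        for r in env.recognise(t,n)[:3]: print(n,t,round(r["confidence"],2),np.round(r["pixel"]),atz(s,f,r["pixel"],z).round()); o.append((n,t,ray(s,f,r["pixel"])))
    print(proj(s,f,[[421,336,147],[515,330,147],st["tcp_pos"]]).round())
E
```

```text
t: 4.2
tcp_pos: [418.4, 327.4, 306.7]
eef_rot: [-1.567, -0.008, -2.9]
force: [0.2, -0.7, 0.4]
opening: 0.3
[418.40877183 327.38943428 306.71695233] [-0.15  0.35 -0.76  1.72  0.26  1.18 -2.31]
wrist lever_a_pad 0.58 [224.  47.] [519. 393. 147.]
wrist lever_a_pad 0.56 [150. 149.] [428. 438. 147.]
wrist lever_b_pad 0.98 [147. 144.] [432. 441. 147.]
[[266. 185.]
 [301.  74.]
 [276. 284.]]
top lever_a_pad 0.56 [190. 223.] [523. 346. 147.]
top lever_b_pad 0.57 [123. 267.] [404. 527. 147.]
[[193. 260.]
 [196. 226.]
 [185. 257.]]
scene lever_a_pad 0.61 [195. 307.] [515. 514. 147.]
scene lever_b_pad 0.91 [226. 331.] [410. 534. 147.]
[[275. 281.]
 [245. 267.]
 [277. 223.]]
```

View pics/wrist1.png

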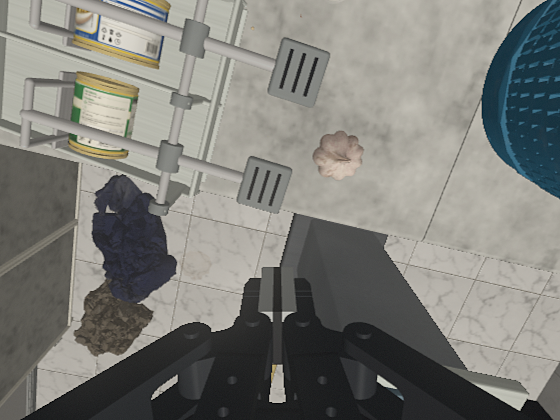

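The wrist picture shows pad b at (265,185) and pad a at (299,72), both matching my projections to within a couple of pixels. The slim tin (green label) is in pad b's lane. I'll descend onto pad b.

```bash
python3 -m inch '[[[0,-0.005,0.04,-0.007,0],[0,-0.005,0.08,-0.007,0],[0,-0.005,0.12,-0.007,0],[0,-0.005,0.14,-0.007,0],[0,-0.005,0.145,-0.007,0]]]'
python3 -m inch '[[[0,0,0.01,0,0],[0,0,0.02,-0.001,0],[0,0,0.03,-0.002,0],[0,0,0.035,-0.002,0],[0,0,0.035,-0.002,0]]]'
```

```text
t: 5.15
tcp_pos: [422.3, 337.2, 164.2]
eef_rot: [-1.569, -0.004, -2.9]
force: [0.6, -0.8, 0.3]
opening: 0.1
t: 5.65
tcp_pos: [422.9, 340.3, 131.0]
eef_rot: [-1.571, 0.0, -2.9]
force: [0.1, 0.5, 0.8]
opening: 0.1
```

```bash
python3 - <<'E'
from h import *
s,f=cam("wrist");a=s["frame"];s,f=cam("scene");b=cv2.resize(s["frame"][200:400,140:340],None,fx=2.1,fy=2.1,interpolation=2)
cv2.imwrite("pics/p.png",cv2.resize(np.hstack([a,b]),None,fx=.8,fy=.8))
for i in range(5):
    env.snapshot("scene");st=env.read_state();print(st["force"].round(2),st["tcp_pos"].round(1))
E
```

```text
[-0.49 -0.26  0.02] [422.5 340.5 131.4]
[-0.08  0.7   0.17] [422.5 340.4 131.4]
[-0.55  0.1   0.16] [422.6 340.3 131.5]
[ 0.66  0.06 -0.73] [422.7 340.3 131.5]
[0.34 1.05 0.66] [422.7 340.3 131.4]
```

View pics/p.png

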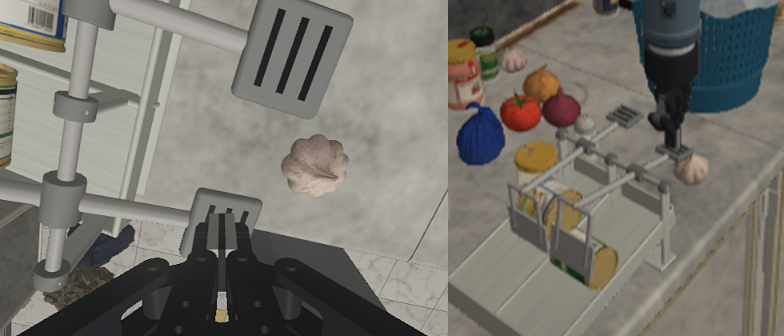

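The fingertips sit on pad b at (222,215) and gate b appears partly raised, though the force reading is still near zero. I'll press on and hold.

```bash
python3 -m inch '[[[0,0,0.01,0,0],[0,0,0.018,-0.001,0],[0,0,0.023,-0.002,0],[0,0,0.023,-0.002,0],[0,0,0.023,-0.002,0]]]'
python3 - <<'E'
from h import *
for i in range(8):
    s,f=cam("scene");st=env.read_state();print(st["force"].round(2),st["tcp_pos"].round(1))
b=cv2.resize(s["frame"][200:400,140:340],None,fx=2.1,fy=2.1,interpolation=2)
w,_=cam("wrist")
cv2.imwrite("pics/p2.png",cv2.resize(np.hstack([w["frame"],b]),None,fx=.8,fy=.8))
E
```

```text
t: 6.5
tcp_pos: [422.5, 342.2, 108.1]
eef_rot: [-1.571, 0.0, -2.9]
force: [-0.2, 0.8, 5.1]
opening: -0.1
[0.36 0.48 5.49] [422.5 342.1 108.2]
[-0.58  0.28  4.74] [422.5 342.1 108.3]
[-0.12  0.62  5.68] [422.5 342.1 108.3]
[ 0.81 -0.41  5.21] [422.5 342.1 108.3]
[0.71 0.44 4.6 ] [422.5 342.1 108.3]
[ 1.05 -0.68  4.74] [422.5 342.1 108.3]
[-0.   -0.21  5.94] [422.5 342.  108.3]
[ 0.58 -0.61  5.34] [422.5 342.1 108.3]
```

View pics/p2.png

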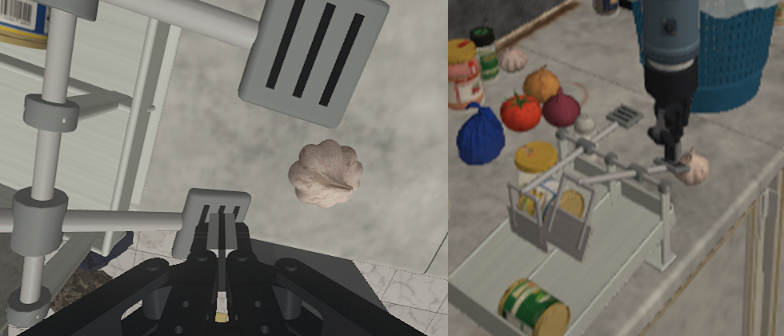

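The press holds at about 5 N, and the slim (green) tin has rolled out to the front at about (530,305). Gate b is up and gate a is closed. I'll hold briefly, then let the lever up gently and move clear.

```bash
python3 -m inch '[[[0,0,0,0,0],[0,0,0,0,0],[0,0,0,0,0],[0,0,-0.008,0,0],[0,0,-0.016,0.001,0],[0,0,-0.024,0.002,0],[0,0,-0.032,0.003,0],[0,0,-0.04,0.004,0],[0,0,-0.05,0.004,0],[0,0,-0.08,0.004,0]]]'
python3 -m inch '[[[0,0,-0.05,0,0],[0,0,-0.1,0,0],[0,0,-0.12,0,0],[0,0,-0.12,0,0]]]'
python3 - <<'E'
from h import *
s,f=cam("scene")
b=cv2.resize(s["frame"][200:400,140:340],None,fx=2.1,fy=2.1,interpolation=2)
w,_=cam("wrist")
cv2.imwrite("pics/p3.png",cv2.resize(np.hstack([w["frame"],b]),None,fx=.8,fy=.8))
for n in("scene","top"):
    s,f=cam(n)
    for t,z in(("tin_slim_mid",40),("tin_wide_mid",60),("garlic",30),("pepper",45),("bowl",30),("spread",50)):
        for r in env.recognise(t,n)[:1]: print(n,t,round(r["confidence"],2),np.round(r["pixel"]),atz(s,f,r["pixel"],z).round())
E
```

```text
t: 7.95
tcp_pos: [422.2, 337.5, 187.4]
eef_rot: [-1.57, -0.003, -2.899]
force: [0.1, -0.2, 0.7]
opening: 0.0
t: 8.35
tcp_pos: [424.5, 340.4, 312.5]
eef_rot: [-1.574, 0.007, -2.899]
force: [-0.0, -0.4, -0.3]
opening: -0.3
scene tin_slim_mid 0.67 [192. 385.] [443. 615.  40.]
scene tin_wide_mid 0.77 [198. 320.] [552. 474.  60.]
scene garlic 0.53 [284. 299.] [441. 265.  30.]
scene pepper 0.57 [221. 275.] [638. 291.  45.]
scene bowl 0.8 [368. 217.] [ 439. -260.   30.]
scene spread 0.67 [340. 206.] [ 540. -244.   50.]
top tin_slim_mid 0.76 [101. 256.] [440. 627.  40.]
top garlic 0.52 [227. 253.] [448. 254.  30.]
top pepper 0.6 [210. 199.] [610. 306.  45.]
top bowl 0.69 [392. 259.] [ 429. -238.   30.]
top spread 0.84 [409. 207.] [ 580. -289.   50.]
```

View pics/p3.png

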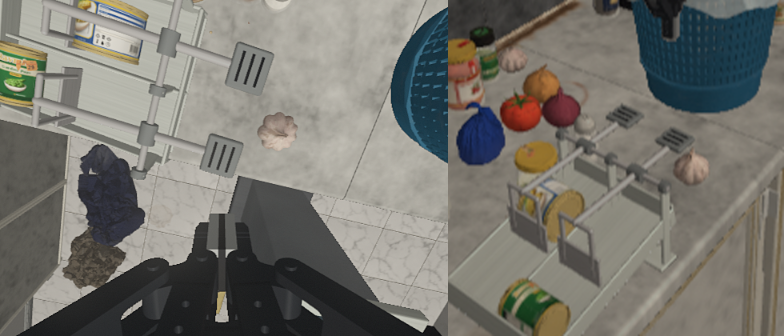

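The slim tin is at the front stop, both levers are up, the wide tin is behind its closed gate, and the bystanders are where they were. Handing in.

```bash
python3 -c "
from workcell import env
print(env.hand_in())"
```

```text
the job is handed in; nothing more can be done
None
```

The slim tin is out against the front stop, and the job is handed in at about 9 s of the 37 s allowed. It was in lane b, so I pressed lever b's pad down about 39 mm with the closed fingertips. I held it at about 5 N until the tin had rolled out, then let the lever up and backed off to z ≈ 310 mm.

**Final checks:**
- **Slim tin:** two cameras put it at world y ≈ 615–627 mm, where about 619 was expected.
- **Levers and wide tin:** the last picture shows both levers back at rest and the wide tin behind its closed gate.
- **Bystanders:** the garlic, pepper, bowl and spread jar were found where they had been, within detection error. The small glass jar was not re-detected by network in the last check; it shows in the same place in the pictures.
- **Contact:** after the release, the force reading was back to noise level, so nothing is being touched.

**What disagreed:**
- The networks often placed the "lever pad" points on the rack or lever instead. I took the pad position from the pictures, and the calibrated projection matched it.
- Partway through the press the force read about zero although the fingertips were on the pad in the picture. It rose to about 5 N only near full travel.
- The last top-view check did not find the wide tin, but the scene camera did.

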